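Clamp the sensor with the holder's thumbwheel

TASK

Stand the loose proximity-sensor block in the open nest of the bench holder, between its two jaws and square to them, and let go. Then clamp it: roll the holder's edge thumbwheel with a closed fingertip, top of the wheel towards the nest, stroke after stroke, until the moving jaw holds the block firmly against the fixed jaw and the wheel will turn no further. Press gently, always below 18 N, on the wheel and every other part of the holder, do not push the jaw itself, leave the other things on the bench alone, and let go of everything at the end.

Things in the scene. Friction and masses are not known exactly. Their poses are not given: they have to be found in the camera images.
- holder: bench sensor holder. Base fixed to the table, 200 x 100 x 8 mm; origin under its centre, x from wheel end to fixed jaw, y across, z up. The clamp floats above it on rubber feet: plate with its top at z 26; at the -x end a black housing (x -92 to -28, 42 wide, top at z 64), the thumbwheel in a slot in its top; at +x a fixed steel jaw, clamping face at x 60, 28 wide, top at z 60.
- wheel_spot (a point): nominal top of the grey ribbed thumbwheel (radius 22, 16 wide, axle along y), at (-60, 0, 75) mm in the holder, same axes; 11 mm above the housing. True height up to 5.5 mm more or less, not shown by any point: feel for it. Its feet give 15 N/mm downwards, up to 2 mm. The wheel needs 3.6 N along the rim to turn and slips if pressed lightly: press 5 to 7 N and end a stroke when drag rises by 9 N. Over 18 N in all damages it.
- wheel (a joint): turn of the thumbwheel in rad, 0 = jaw fully open, grows as the top of the wheel rolls in the holder's +x (towards the nest), stop at 2.8. Stays where it is left. Each rad moves the jaw 8 mm. Starts at 0 to 0.7; about 2.0 when the block is clamped.
- nest (a point): nominal point on the clamp's plate between the open jaws (opening 46 to 52 mm at the start, the fixed jaw 23 mm away in +x), at (37, 0, 26) mm in the holder, same axes; true height within 5.5 mm. The centre of the block's underside goes here; when clamped it is 5 mm further in +x. The moving jaw (12 thick, 26 wide, top at z 59) is driven by the wheel only.
- sensor_mid (a point): centre, half-way up, of the loose sensor block (about 140 g): black block 36 (its x) x 30 (its y) x 40 mm high, with an upright steel barrel 18 mm across and 20 tall on top, 60 in all; the point is 30 mm above its underside. Grasp it across y (30 mm); its x goes along the holder's x, either way round.
- sensor: the same sensor block, origin at the centre of its underside
- pot: bystander: flat black potentiometer module 60 x 45 x 22 mm with a grey round knob, 38 mm high; origin under its centre
- mouse: bystander: computer mouse 100 x 58 x 33 mm; origin under its centre
- driver: bystander: screwdriver 160 mm long lying on the bench along its x; origin under its centre
Mind the look-alikes: they are no part of the job. There is more than one size of the holder; the job needs the middle-sized.

How it is judged:
On the way, in this order (a step that is already met when the one before it is completed fails the run):
1. the sensor block stands in the open nest, released (horizontal distance between sensor and nest below 0.014 m and z of sensor in the frame of nest below 0.009 m and angle between sensor's own z axis and vertical below 0.06 rad and contact force between the fingers and sensor below 0.3 N and contact force between jaw and sensor below 1.5 N), for 0.2 s.
2. the jaw, driven by the wheel, holds the block (contact force between jaw and sensor above 2 N), for 0.2 s.
At the end, for the whole second after the job is handed in: the sensor block stands upright (within 0.06 rad) on the clamp's plate (within 9 mm of its nominal height), square to the jaws (within 0.08 rad) and within 13 mm of the nest point, at rest, clamped by the moving jaw with more than 2 N against the fixed jaw (wheel beyond 1.8 rad) (contact force between jaw and sensor above 2 N and value of joint wheel above 1.8 rad and horizontal distance between sensor and nest below 0.013 m and z of sensor in the frame of nest below 0.009 m and angle between sensor's own z axis and vertical below 0.06 rad and angle between the x axis of sensor and the x axis of holder, either way round below 0.08 rad and linear speed of sensor below 0.01 m/s); the robot touches nothing.
It fails at once if the wheel or any other part of the holder is pressed by the robot with more than 18 N (contact force between holder and the fingers above 18 N or contact force between holder and the arm above 18 N).
It fails at once if the robot pushes the jaw itself (contact force between jaw and the fingers above 5 N or contact force between jaw and the arm above 5 N).
It fails at once if a bystander is moved by more than 20 mm (distance of any of pot, mouse, driver from where it was at the start of the episode above 0.02 m).
It also fails if it takes over 69 s, if anything falls off the work surface, if the arm or the gripper's body presses on something with over 40 N, if the wrist force passes 120 N, or if a joint passes its speed limit or range.

ROBOT

A 6-joint arm with a two-finger parallel gripper is mounted at the origin on the work surface. World frame = base frame: x ahead of the robot, y to its left, z up, the work surface at z = 0. Lengths are in m, angles in rad, forces in N, time in s.
With the tool pointing down it reaches from about 0.325 to 0.775 m from the base axis. Payload 9.3 kg.
Tool frame: the origin (TCP) lies midway between the tips of the shut fingers; the grasp point (between the pads) lies 19 mm behind it (arm.grip_point_offset is the distance from the TCP to the grasp point, in m); z points along the fingers, y is the direction in which the jaws open and shut (so a half turn about z gives the same grasp; the last joint's range is limited). The gripper opens to 85 mm and grips with 20 to 120 N. Pads are 22 mm wide; open, the fingers measure 114 mm over their backs; the gripper's body (76 mm by 85 mm) begins 54 mm behind the grasp point. The pads swing forward as they close: fully open they stand 13 mm farther back than shut.
Start: joints at [1.135, 0.259, 0.021, 1.334, 0, 1.418], TCP at [0.153, 0.528, 0.231] pointing down, gripper open.
Joint ranges: [-3.04, 3.04], [-0.91, 1.82], [-1.04, 1.36], [-1.92, 1.95], [-1.52, 1.45], [-3.14, 3.14]. Speed limits (rad/s): [2.22, 2.22, 2.79, 3.14, 3.14, 3.14].

INTERFACE

Orientations are given as a 3x3 rotation matrix whose columns are the frame's x, y, z axes.
In Python, from rig import arm gives the robot as it stands.
- The arm moves only by the tool step_arm, never from a script. Its argument "deltas" is a list of rows, each a list of 7 numbers: the turn, a rotation vector about the tool's x, y, z in degrees, then the shift along the tool's x, y, z in mm, then the gripper's target within -1 to 1 (shut at 1, half-way at 0, fully open at -1). A call has 1 to 8 rows; each row is the pose to reach, as a shift and turn from the pose commanded when the call began, along the tool's axes at that moment; what a row does not reach only later rows make up. A row lasts 1/8 s, in which the tool goes at most 62.5 mm and 10.7 degrees, less where a joint would pass 70% of its speed; a pose out of reach is approached as far as the arm can. A call with a gripper value outside its range is refused whole. The fingers move at their own pace and stop on an object; "newtons" is the grip in N (left out, the last holds). Time passes only in rows, so rows that repeat a pose let the fingers close. It gives the time, the measured TCP pose, the force and the opening at its end, in the units of the state.
- arm.state(): the state, without advancing time (a new reading comes with each control period).
- arm.snapshot(name): name is "side" or "top"; returns a dict with "pixels" (480x640x3 uint8, blue, green, red), "range_z" (480x640 float32, m along the optical axis (not along the pixel's ray), 0 where there is no reading), "fx", "fy", "cx", "cy" (pixels), "distortion" ([k1, k2, p1, p2, k3] as OpenCV has them; the pictures are not rectified), "origin" and "orientation" of the camera in the world. Camera axes: x right, y down, z forward; pixel columns grow to the right and rows downward; lengths in m; the calibration is good to about 2 mm. A picture is of the moment at which its call begins.
- arm.sign_off(): hands the job in, once; it reports no verdict.
The state is a dict: "time": time; "q": joint angles; "qd": joint speeds; "effort": joint torques, N m; "tool_pos": TCP position; "orientation": TCP orientation; "force": force on the tool from outside, world axes, zero at the start; "moment": the same for the moment, N m; "gripper_width": opening from 0.0 (shut) to 1.0 (fully open).
Only numpy, scipy, OpenCV 4.12 (cv2) and the standard library are available. Lean on these libraries where they do the work, as an engineer would, in place of code of your own. Each camera call takes 0.05 s, during which the arm holds its last target.

## Working session

There is one attempt and no reset: what is moved stays moved. The work goes in short steps, Python scripts to look and compute and a tool call to move; the robot and the scene stay as the last step left them, time stands still between calls to the robot, and variables do not carry over. Pictures are saved under pics/ and viewed, and the job is handed in when it is done.

Besides the shell and the picture viewer there is one more tool, called after ">>>" as name(argument=value, ...), one argument or row to a line, values as JSON. step_arm: Moves the arm, as the interface text tells. Its arguments: {"type":"object","properties":{"deltas":{"type":"array"},"newtons":{"type":"number"}},"required":["deltas"]}

```bash
ls; mkdir -p pics; python3 - <<'E'
from rig import arm
import cv2,numpy as np
for n in("side","top"):
    s=arm.snapshot(n); cv2.imwrite(f"pics/{n}0.png",s["pixels"]); np.savez(f"{n}0.npz",**s)
    print(n,s["fx"],s["fy"],s["cx"],s["cy"],s["distortion"],s["origin"],np.round(s["orientation"],3).tolist())
print(arm.state())
E
```

```text
pics
side 528.8991791840409 528.8991791840409 318.28806241445324 227.1844642483145 [-0.01669871  0.          0.          0.          0.        ] [ 0.49283503 -0.7350993   0.6326381 ] [[0.995, -0.065, 0.075], [-0.099, -0.594, 0.799], [-0.007, -0.802, -0.597]]
top 522.3499066392661 522.3499066392661 320.23397663930393 234.24898287478848 [0.05278003 0.         0.         0.         0.        ] [0.49462003 0.02610291 1.23479775] [[0.03, -0.998, 0.049], [-1.0, -0.03, 0.006], [-0.005, -0.049, -0.999]]
{'time': 0.1, 'q': array([1.13543047e+00, 2.59137661e-01, 2.08737211e-02, 1.33369848e+00,
       3.07561071e-05, 1.41823396e+00]), 'qd': array([-1.08669214e-04,  2.79077291e-04,  2.32755429e-03,  1.89125151e-04,
       -8.38131348e-05,  2.01392481e-03]), 'effort': array([ 5.86859431e-03, -5.56696236e+01,  3.45067728e+01,  1.16540567e-02,
       -9.88977467e-05, -7.19022665e-06]), 'tool_pos': array([0.15335339, 0.52794583, 0.23073986]), 'orientation': array([[-9.60276844e-01,  2.79048584e-01, -5.19676022e-04],
       [ 2.79048991e-01,  9.60276299e-01, -1.04434037e-03],
       [ 2.07610865e-04, -1.14787095e-03, -9.99999320e-01]]), 'force': array([-0.52500429, -0.76954682,  0.31187606]), 'moment': array([-0.06060825, -0.02364465,  0.05383468]), 'gripper_width': 1.0019647940910112}
```

View pics/top0.png

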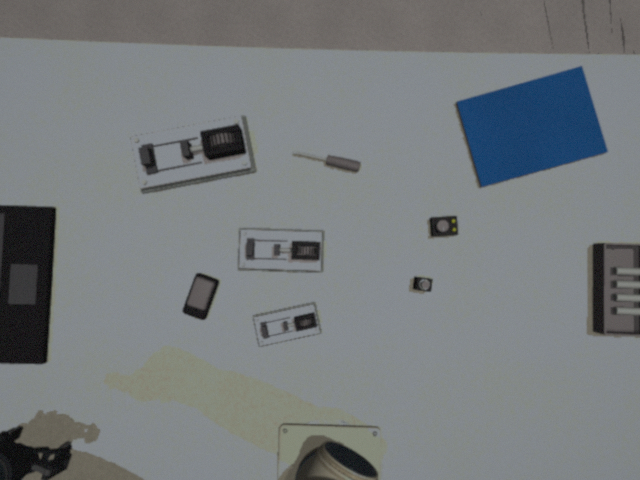

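View pics/side0.png

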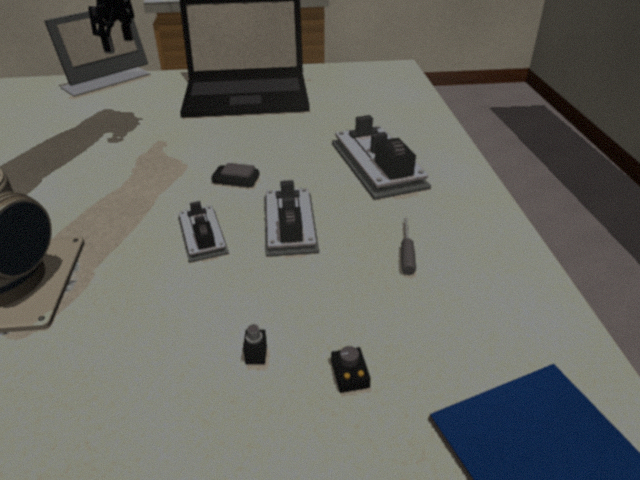

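Top view: the middle-sized holder is at about (281,250), 84 px ≈ 198 mm long, with its wheel to the right. The sensor block is at (423,284) and the pot at (443,226). Next I'll measure them at higher zoom.

```bash
cat > h.py <<'E'
import numpy as np,cv2
def K(s): return np.array([[s["fx"],0,s["cx"]],[0,s["fy"],s["cy"]],[0,0,1.]])
def ray(s,uv):
    p=cv2.undistortPoints(np.float64(uv).reshape(-1,1,2),K(s),np.float64(s["distortion"])).reshape(-1,2)
    d=np.c_[p,np.ones(len(p))]@np.array(s["orientation"]).T
    return d
def onz(s,uv,z):
    d=ray(s,uv); o=np.array(s["origin"]); return o+d*((z-o[2])/d[:,2])[:,None]
def depthpts(s):
    h,w=s["range_z"].shape; v,u=np.mgrid[:h,:w]
    d=ray(s,np.c_[u.ravel(),v.ravel()]); r=s["range_z"].ravel()[:,None]
    P=np.array(s["origin"])+d*r; P[r[:,0]==0]=np.nan
    return P.reshape(h,w,3)
def proj(s,P):
    R=np.array(s["orientation"]); t=-R.T@np.array(s["origin"])
    return cv2.projectPoints(np.float64(P).reshape(-1,1,3),cv2.Rodrigues(R.T)[0],t,K(s),np.float64(s["distortion"]))[0].reshape(-1,2)
def load(n): return dict(np.load(n))
E
python3 - <<'E'
from h import *
t=load("top0.npz"); s=load("side0.npz")
a=cv2.resize(t["pixels"][215:285,230:335],None,fx=5,fy=5,interpolation=cv2.INTER_CUBIC)
b=cv2.resize(t["pixels"][265:305,400:445],None,fx=6,fy=6,interpolation=cv2.INTER_CUBIC)
c=np.zeros((350,800,3),np.uint8); c[:350,:525]=a; c[:240,527:797]=b
cv2.imwrite("pics/ct.png",cv2.convertScaleAbs(c,alpha=1.3,beta=20))
a=cv2.resize(s["pixels"][170:260,255:330],None,fx=5,fy=5,interpolation=cv2.INTER_CUBIC)
b=cv2.resize(s["pixels"][315:370,230:280],None,fx=7,fy=7,interpolation=cv2.INTER_CUBIC)
c=np.zeros((450,800,3),np.uint8); c[:,:375]=a; c[:385,400:750]=b
cv2.imwrite("pics/cs.png",cv2.convertScaleAbs(c,alpha=1.3,beta=20))
P=depthpts(t)
for (u,v) in [(281,250),(307,250),(300,250),(250,250),(277,250),(265,250),(423,284),(420,290),(360,250),(380,300)]: print(u,v,P[v,u])
E
```

```text
281 250 [0.51404088 0.12191398 0.04253372]
307 250 [0.51534392 0.06182188 0.06828916]
300 250 [0.51480981 0.07726885 0.07228523]
250 250 [0.51175116 0.19059998 0.05659858]
277 250 [0.51352088 0.12966496 0.058101  ]
265 250 [0.51329276 0.16077163 0.0210748 ]
423 284 [ 0.4474044  -0.1994732   0.05954172]
420 290 [ 0.43288745 -0.19652834  0.04090505]
360 250 [ 0.52037329 -0.06146272 -0.00341676]
380 300 [ 4.04462451e-01 -1.11065636e-01  3.02856184e-04]
```

View pics/ct.png

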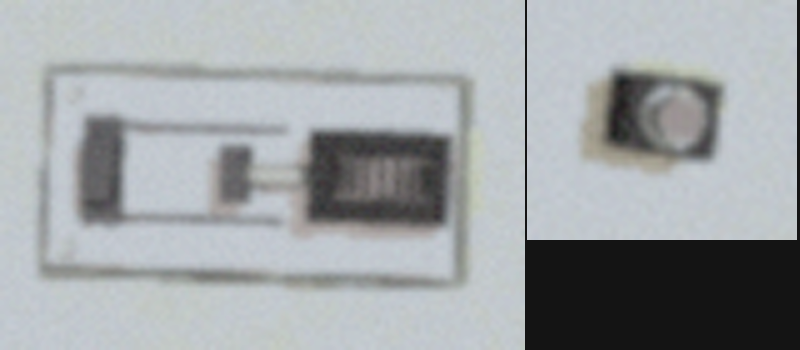

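View pics/cs.png

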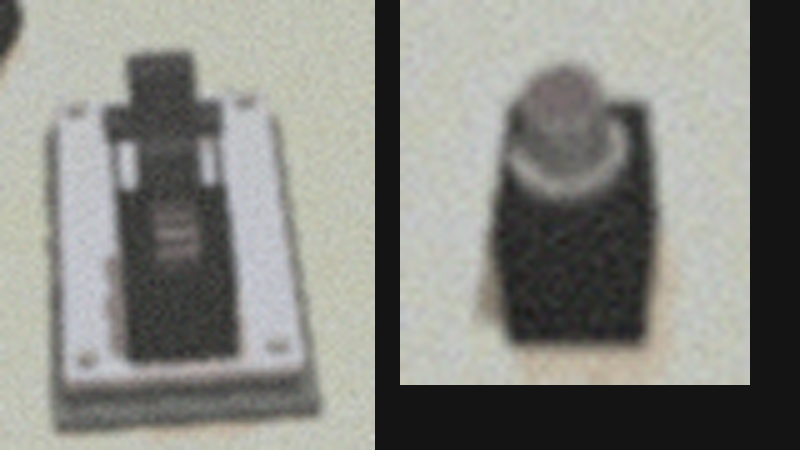

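```bash
python3 - <<'E'
from h import *
t=load("top0.npz"); s=load("side0.npz")
P=depthpts(t)
def up(s,x0,x1,y0,y1,k=6):
    g=cv2.cvtColor(s["pixels"],cv2.COLOR_BGR2GRAY)[y0:y1,x0:x1]
    return cv2.resize(g,None,fx=k,fy=k,interpolation=cv2.INTER_CUBIC)
def back(pts,x0,y0,k=6): return (np.float64(pts)+.5)/k-.5+[x0,y0]
g=cv2.GaussianBlur(up(t,230,335,218,282),(0,0),3)
for th in(90,120,135):
    m=(g<th).astype(np.uint8)
    n,l,st,c=cv2.connectedComponentsWithStats(m)
    for i in range(1,n):
        if st[i,4]>600:
            pts=np.argwhere(l==i)[:,::-1].astype(np.float32)
            box=cv2.boxPoints(cv2.minAreaRect(pts)); q=back(box,230,218)
            z=64e-3 if st[i,4]<12000 else 8e-3
            W=onz(t,q,z); 
            print(th,st[i].tolist(),"c",W.mean(0)[:2].round(4),"L",[round(float(np.linalg.norm(W[a]-W[(a+1)%4]))*1e3,1) for a in range(2)],
              "ang",[round(float(np.degrees(np.arctan2(*(W[(a+1)%4]-W[a])[[1,0]]))),1) for a in range(2)])
# depth by regions
def reg(u0,u1,v0,v1): 
    z=P[v0:v1,u0:u1,2].ravel(); return np.nanpercentile(z,[5,25,50,75,95]).round(4), z.size
print("table",reg(340,400,240,270)); print("plate",reg(258,270,246,255)); print("fixjaw",reg(248,253,243,256)); print("mjaw",reg(275,279,246,254));print("wheel",reg(299,312,248,254));print("housing",reg(293,296,243,258))
# wheel profile
print((P[247:255,292:322,2]*1e3).round(0).mean(0).round(1)); print((P[251,292:322,1]*1e3).round(0))
# sensor
g=cv2.GaussianBlur(up(t,405,440,270,300),(0,0),3)
for th in(80,100,120):
    m=(g<th).astype(np.uint8)
    c=max(cv2.findContours(m,cv2.RETR_EXTERNAL,cv2.CHAIN_APPROX_NONE)[0],key=cv2.contourArea)
    W=onz(t,back(cv2.boxPoints(cv2.minAreaRect(c)),405,270),.04)
    print("S",th,W.mean(0).round(4),[round(float(np.linalg.norm(W[a]-W[(a+1)%4]))*1e3,1) for a in range(2)],[round(float(np.degrees(np.arctan2(*(W[(a+1)%4]-W[a])[[1,0]]))),1) for a in range(2)])
Z=P[272:296,410:436]; m=(Z[...,2]>.052)&(Z[...,2]<.07); print("barrel top",m.sum(),Z[m].mean(0)); m=(Z[...,2]>.034)&(Z[...,2]<.046);print("block top",np.nanmin(Z[m],0),np.nanmax(Z[m],0)); m=(Z[...,2]>.025);print(Z[m].mean(0))
E
```

```text
90 [95, 124, 55, 125, 6057] c [0.5148 0.1899] L [20.2, 46.3] ang [-88.3, -177.9]
90 [361, 139, 183, 117, 19646] c [0.5154 0.0686] L [44.8, 71.3] ang [0.4, -89.8]
90 [263, 159, 41, 67, 2290] c [0.5145 0.13  ] L [14.9, 24.7] ang [-84.9, -174.7]
120 [45, 58, 523, 273, 66719] c [0.5149 0.126 ] L [103.7, 203.6] ang [0.3, -90.2]
135 [36, 49, 541, 289, 102257] c [0.5151 0.1258] L [110.4, 210.7] ang [0.7, -89.8]
table (array([-0.0043, -0.0018, -0.0003,  0.0012,  0.0035]), 1800)
plate (array([0.0198, 0.0219, 0.0233, 0.0249, 0.0262]), 108)
fixjaw (array([0.0333, 0.0559, 0.0571, 0.0584, 0.0603]), 65)
mjaw (array([0.0523, 0.0543, 0.0555, 0.0562, 0.0576]), 32)
wheel (array([0.0652, 0.0685, 0.0703, 0.0725, 0.0743]), 78)
housing (array([0.0569, 0.0593, 0.061 , 0.0623, 0.0637]), 45)
[60.4 61.6 59.2 58.9  nan 55.2 59.4 59.9  nan 63.5 63.2 69.2 70.1 68.9
 70.  68.  69.2 70.5 68.1 67.6 65.5 58.6 57.  53.9 59.9 60.4 61.6 62.8
 23.2 22.1]
[95. 93. 91. 89. 87. 85. 82. 80. 77. 75. 73. 70. 68. 66. 64. 62. 59. 57.
 55. 53. 51. 48. 46. 44. 42. 40. 37. 35. 33. 31.]
S 80 [ 0.4469 -0.2004  0.04  ] [30.1, 42.3] [-5.2, -94.5]
S 100 [ 0.4464 -0.2     0.04  ] [33.1, 45.4] [-6.5, -95.8]
S 120 [ 0.4454 -0.1977  0.04  ] [38.7, 52.5] [-5.8, -95.2]
barrel top 54 [ 0.44645096 -0.20386157  0.05991941]
block top [ 0.43092797 -0.222402    0.03429261] [ 0.46224825 -0.18536641  0.04590293]
[ 0.44683909 -0.20196545  0.04496308]
```

```bash
python3 - <<'E'
from h import *
t=load("top0.npz"); s=load("side0.npz")
S=np.array([.4466,-.2038,0]); a=np.radians(85); ex=np.array([np.cos(a),np.sin(a),0]); ey=np.array([-ex[1],ex[0],0])
H=np.array([.515,.126,0]); b=np.radians(90.2); hx=np.array([np.cos(b),np.sin(b),0]); hy=np.array([-hx[1],hx[0],0])
L=[]
for z in(0,.04): L.append([S+ex*i*.018+ey*j*.015+[0,0,z] for i,j in((1,1),(1,-1),(-1,-1),(-1,1))])
L.append([S+(ex*np.cos(f)+ey*np.sin(f))*.009+[0,0,.06] for f in np.arange(0,6.3,.5)])
def rect(x0,x1,w,z): L.append([H+hx*x+hy*y+[0,0,z] for x,y in((x0,-w),(x1,-w),(x1,w),(x0,w))])
rect(-.1,.1,.05,.008); rect(-.092,-.028,.021,.061); rect(.06,.078,.014,.057); rect(-.068,-.052,.008,.072)
rect(.06,.0601,.014,.023)
ims=[]
for d,(x0,x1,y0,y1,k) in((t,(230,335,215,285,4)),(t,(400,450,265,305,7)),(s,(250,330,165,265,4)),(s,(228,283,315,370,6))):
    im=cv2.resize(d["pixels"][y0:y1,x0:x1],None,fx=k,fy=k,interpolation=cv2.INTER_CUBIC); im=cv2.convertScaleAbs(im,alpha=1.4,beta=20)
    for q in L:
        p=((proj(d,np.array(q))+.5-[x0,y0])*k).astype(int); cv2.polylines(im,[p.reshape(-1,1,2)],True,(0,0,255),1)
    ims.append(im)
c=np.zeros((690,790,3),np.uint8)
def put(i,x,y): c[y:y+i.shape[0],x:x+i.shape[1]]=i
put(ims[0],0,0); put(ims[1],430,0); put(ims[2],0,285); put(ims[3],430,300)
cv2.imwrite("pics/ov.png",cv2.resize(c,(680,594)))
E
```

```text
(no output)
```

View pics/ov.png

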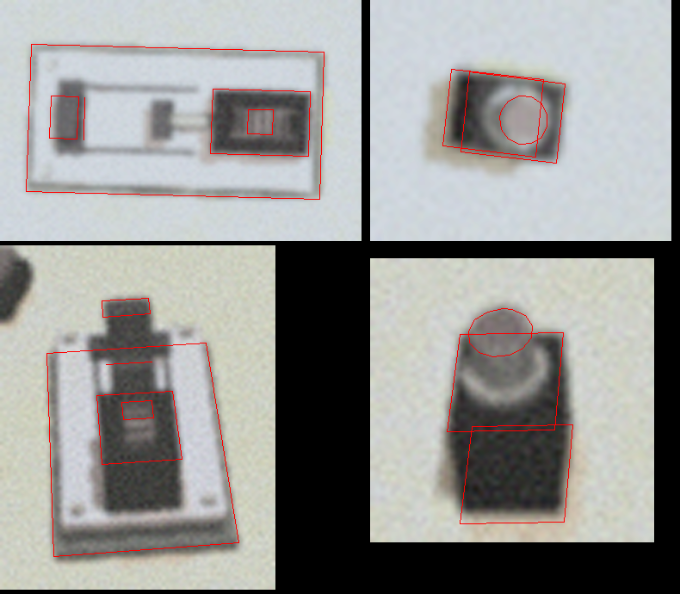

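```bash
cat >> h.py <<'E'
def goto(x,y,z,ydeg,st=None,ref=None):
    "deltas from current pose to TCP at x,y,z pointing down, tool y at ydeg"
    from scipy.spatial.transform import Rotation as Ro
    from rig import arm
    st=st or arm.state(); R=np.array(st["orientation"]); a=np.radians(ydeg)
    Y=np.array([np.cos(a),np.sin(a),0]); Z=np.array([0,0,-1.]); T=np.c_[np.cross(Y,Z),Y,Z]
    rv=Ro.from_matrix(R.T@T).as_rotvec(degrees=True)
    return rv.round(2),(R.T@(np.array([x,y,z])-st["tool_pos"])*1e3).round(1)
E
python3 - <<'E'
from h import *
print(goto(.45,.1,.2,-5)); print(goto(.446,-.204,.13,-5))
E
```

```text
(array([-6.00e-02,  4.00e-02,  7.88e+01]), array([-404.3, -328.1,   31. ]))
(array([-6.00e-02,  4.00e-02,  7.88e+01]), array([-485.3, -621.1,  101.4]))
```

>>> step_arm(
  deltas=[
    [0, 0, 20, -202, -164, 15, -1],
    [0, 0, 30, -202, -164, 15, -1],
    [0, 0, 40, -404, -328, 31, -1],
    [0, 0, 50, -404, -328, 31, -1],
    [0, 0, 60, -404, -328, 31, -1],
    [0, 0, 70, -404, -328, 31, -1],
    [0, 0, 78.8, -404, -328, 31, -1],
    [0, 0, 78.8, -404, -328, 31, -1],
  ],
)

```text
time: 1.1
tool_pos: [0.4385, 0.116, 0.2014]
orientation: [[0.091, 0.996, 0.0], [0.996, -0.091, 0.0], [0.0, 0.0, -1.0]]
force: [0.0, 1.4, 0.4]
gripper_width: 0.997
```

```bash
python3 - <<'E'
from h import *
print(goto(.446,-.204,.11,-5)); from rig import arm; s=arm.state();print(s["tool_pos"],s["time"],s["q"])
E
```

```text
(array([ 0.01, -0.01, -0.23]), array([-318. ,   36.6,   91.4]))
[0.43853359 0.11597376 0.20142314] 1.1 [ 7.31042092e-02  1.06330709e-01 -2.48888868e-01  1.21542551e+00
  1.15014652e-04  1.73523587e+00]
```

>>> step_arm(
  deltas=[
    [0, 0, 0, -318, 37, 60, -1],
    [0, 0, 0, -318, 37, 60, -1],
    [0, 0, 0, -318, 37, 60, -1],
    [0, 0, 0, -318, 37, 60, -1],
    [0, 0, 0, -318, 37, 91, -1],
    [0, 0, 0, -318, 37, 91, -1],
    [0, 0, 0, -318, 37, 91, -1],
    [0, 0, 0, -318, 37, 91, -1],
  ],
)

```text
time: 2.1
tool_pos: [0.447, -0.2011, 0.1111]
orientation: [[0.086, 0.996, 0.0], [0.996, -0.086, 0.0], [0.0, 0.0, -1.0]]
force: [0.1, 0.5, 0.3]
gripper_width: 1.001
```

```bash
python3 - <<'E'
from h import *
print(goto(.446,-.204,.011,-5)); from rig import arm; s=arm.state();print(s["tool_pos"],s["time"],s["q"])
for n in("side","top"):
    d=arm.snapshot(n); np.savez(f"{n}1.npz",**d)
    p=proj(d,[s["tool_pos"]])[0]; print(n,p)
    x,y=p.astype(int); im=d["pixels"][max(0,y-60):y+70,max(0,x-70):x+70]; cv2.imwrite(f"pics/{n}1.png",cv2.resize(im,None,fx=4,fy=4,interpolation=cv2.INTER_CUBIC))
E
```

```text
(array([ 0.01, -0.01,  0.04]), array([ -3. ,  -0.8, 100.1]))
[ 0.44704003 -0.2010919   0.11106922] 2.1 [-5.94281808e-01  2.26693068e-01 -3.41766493e-01  1.00233083e+00
  3.02145271e-04  1.06308189e+00]
side [250.06254637 302.2325065 ]
top [428.39453312 285.31835242]
```

View pics/side1.png

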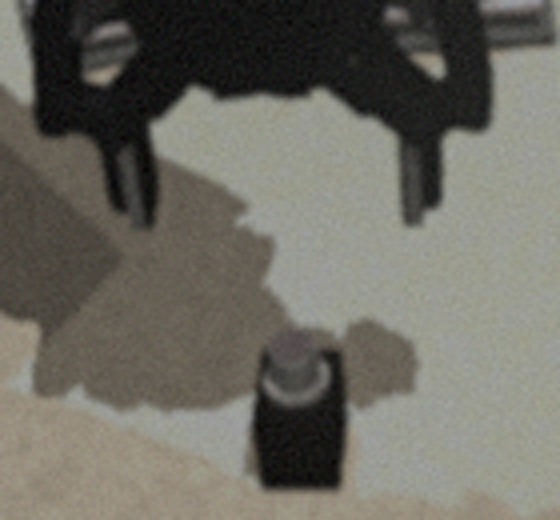

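The view shows the open fingers straddling the block, which is centred between them at (300,420). Descending.

>>> step_arm(
  deltas=[
    [0, 0, 0, -2, -1, 50, -1],
    [0, 0, 0, -2, -1, 85, -1],
    [0, 0, 0, -2, -1, 100, -1],
    [0, 0, 0, -2, -1, 100, -1],
    [0, 0, 0, -2, -1, 100, -1],
  ],
)

```text
time: 2.82
tool_pos: [0.4465, -0.2038, 0.0117]
orientation: [[0.086, 0.996, 0.001], [0.996, -0.086, -0.001], [-0.001, 0.001, -1.0]]
force: [-0.8, 0.0, 0.9]
gripper_width: 1.001
```

>>> step_arm(
  deltas=[
    [0, 0, 0, 0, 0, 0, 0.3],
    [0, 0, 0, 0, 0, 0, 0.6],
    [0, 0, 0, 0, 0, 0, 1],
    [0, 0, 0, 0, 0, 0, 1],
    [0, 0, 0, 0, 0, 0, 1],
    [0, 0, 0, 0, 0, 0, 1],
  ],
  newtons=30,
)

```text
time: 3.58
tool_pos: [0.4458, -0.2041, 0.0109]
orientation: [[0.087, 0.996, 0.0], [0.996, -0.087, -0.0], [-0.0, 0.0, -1.0]]
force: [-1.9, 0.3, 6.0]
gripper_width: 0.348
```

>>> step_arm(
  deltas=[
    [0, 0, 0, 0, 0, -20, 1],
    [0, 0, 0, 0, 0, -70, 1],
    [0, 0, 0, 0, 0, -120, 1],
    [0, 0, 0, 0, 0, -140, 1],
    [0, 0, 0, 0, 0, -140, 1],
  ],
)

```text
time: 4.2
tool_pos: [0.4463, -0.2044, 0.1517]
orientation: [[0.087, 0.996, 0.002], [0.996, -0.087, -0.002], [-0.001, 0.002, -1.0]]
force: [0.7, -0.5, -1.7]
gripper_width: 0.347
```

```bash
python3 - <<'E'
from h import *
print(goto(.515,.163,.15,.2)); from rig import arm; s=arm.state();print(s["force"],s["gripper_width"])
d=arm.snapshot("side"); p=proj(d,[s["tool_pos"]])[0]; x,y=p.astype(int); print(p)
cv2.imwrite("pics/side2.png",cv2.resize(d["pixels"][y-70:y+70,x-70:x+70],None,fx=4,fy=4,interpolation=cv2.INTER_CUBIC))
E
```

```text
(array([ 0.13,  0.08, -5.21]), array([372. ,  36.4,   1.3]))
[ 0.66440583 -0.54422471 -1.71542576] 0.34703245560969453
[246.91196723 282.27385632]
```

View pics/side2.png

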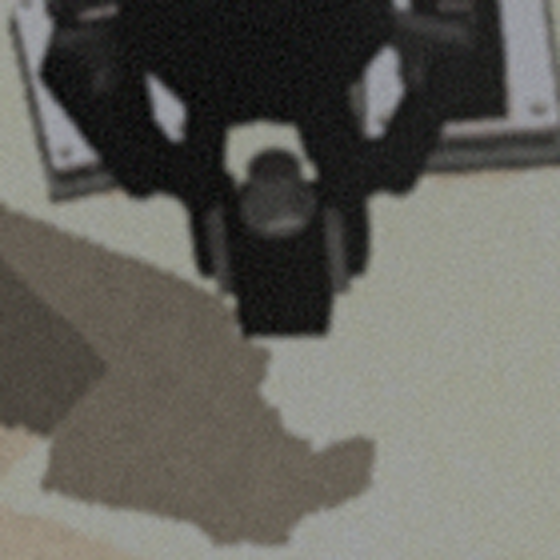

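Block is held upright between the pads (image (285,290)). Moving it above the nest.

>>> step_arm(
  deltas=[
    [0, 0, -2, 55, 5, 0, 1],
    [0, 0, -5, 115, 11, 0, 1],
    [0, 0, -5, 175, 17, 0, 1],
    [0, 0, -5, 235, 23, 0, 1],
    [0, 0, -5, 295, 29, 0, 1],
    [0, 0, -5, 350, 34, 0, 1],
    [0, 0, -5, 372, 36.5, 0, 1],
    [0, 0, -5, 372, 36.5, 0, 1],
  ],
)

```text
time: 5.25
tool_pos: [0.5138, 0.1648, 0.1484]
orientation: [[-0.003, 1.0, -0.003], [1.0, 0.003, -0.0], [-0.0, -0.003, -1.0]]
force: [-0.9, -0.2, -2.2]
gripper_width: 0.348
```

```bash
python3 - <<'E'
from h import *
print(goto(.515,.163,.065,.2)); 
E
```

```text
(array([-0.18,  0.02, -0.05]), array([-1.7,  1.5, 83.4]))
```

>>> step_arm(
  deltas=[
    [0, 0, 0, 0, 0, 40, 1],
    [0, 0, 0, 0, 0, 62, 1],
    [0, 0, 0, 0, 0, 62, 1],
    [0, 0, 0, 0, 0, 62, 1],
  ],
)

```text
time: 5.75
tool_pos: [0.5148, 0.1628, 0.089]
orientation: [[0.001, 1.0, 0.0], [1.0, -0.001, -0.0], [-0.0, 0.0, -1.0]]
force: [-0.1, -0.4, -0.7]
gripper_width: 0.346
```

```bash
python3 - <<'E'
from h import *
print(goto(.515,.163,.034,.2)); from rig import arm; s=arm.state();print(s["tool_pos"],s["force"],s["gripper_width"])
C=[]
for n in("side","top"):
    d=arm.snapshot(n); np.savez(f"{n}3.npz",**d)
    x,y=(290,210) if n=="side" else (275,250)
    C.append(cv2.resize(d["pixels"][y-55:y+55,x-50:x+50],None,fx=4,fy=4,interpolation=cv2.INTER_CUBIC))
cv2.imwrite("pics/both3.png",cv2.convertScaleAbs(np.hstack(C),alpha=1.3,beta=20))
E
```

```text
(array([ 0.01,  0.  , -0.25]), array([ 0.2,  0.2, 55. ]))
[0.51478523 0.16279197 0.08896427] [-0.06452135 -0.38707233 -0.70758749] 0.3457297336396657
```

View pics/both3.png

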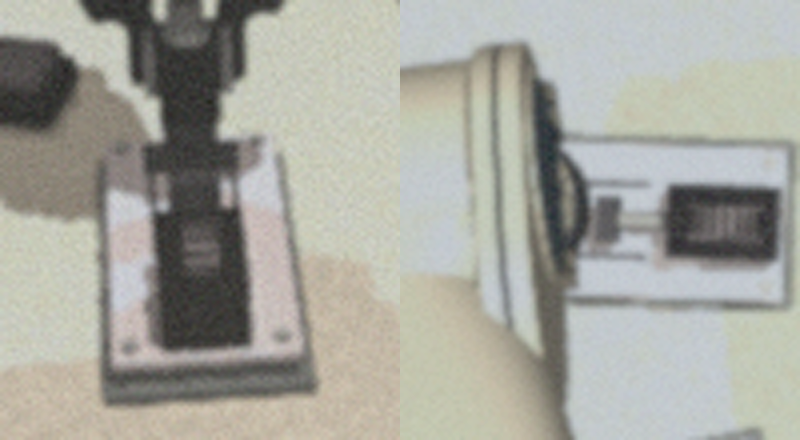

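The block is aligned above the nest between the jaws, at about (190,100) in the left panel. Lowering it, then feeling for the plate.

>>> step_arm(
  deltas=[
    [0, 0, 0, 0, 0, 25, 1],
    [0, 0, 0, 0, 0, 40, 1],
    [0, 0, 0, 0, 0, 48, 1],
    [0, 0, 0, 0, 0, 48, 1],
    [0, 0, 0, 0, 0, 48, 1],
  ],
)

```text
time: 6.48
tool_pos: [0.5149, 0.1635, 0.0411]
orientation: [[-0.0, 1.0, 0.001], [1.0, 0.0, 0.0], [0.0, 0.001, -1.0]]
force: [0.1, 0.3, -1.2]
gripper_width: 0.338
```

>>> step_arm(
  deltas=[
    [0, 0, 0, 0, 0, 2, 1],
    [0, 0, 0, 0, 0, 3, 1],
    [0, 0, 0, 0, 0, 4, 1],
    [0, 0, 0, 0, 0, 4, 1],
  ],
)

```text
time: 6.98
tool_pos: [0.5145, 0.1634, 0.0365]
orientation: [[0.0, 1.0, -0.0], [1.0, -0.0, 0.0], [0.0, -0.0, -1.0]]
force: [0.2, -0.7, -1.1]
gripper_width: 0.345
```

>>> step_arm(
  deltas=[
    [0, 0, 0, 0, 0, 0.7, 1],
    [0, 0, 0, 0, 0, 1.0, 1],
    [0, 0, 0, 0, 0, 1.0, 1],
  ],
)

```text
time: 7.35
tool_pos: [0.5145, 0.1634, 0.0355]
orientation: [[0.0, 1.0, -0.0], [1.0, -0.0, -0.0], [-0.0, -0.0, -1.0]]
force: [0.1, -0.6, -1.4]
gripper_width: 0.35
```

>>> step_arm(
  deltas=[
    [0, 0, 0, 0, 0, 0.5, 1],
    [0, 0, 0, 0, 0, 1.0, 1],
    [0, 0, 0, 0, 0, 1.0, 1],
  ],
)

```text
time: 7.72
tool_pos: [0.5146, 0.1634, 0.0346]
orientation: [[0.0, 1.0, 0.0], [1.0, -0.0, 0.0], [0.0, 0.0, -1.0]]
force: [-0.4, 0.1, 0.5]
gripper_width: 0.345
```

>>> step_arm(
  deltas=[
    [0, 0, 0, 0, 0, 0.3, 1],
    [0, 0, 0, 0, 0, 0.3, 1],
  ],
)

```text
time: 7.98
tool_pos: [0.5146, 0.1634, 0.0344]
orientation: [[0.0, 1.0, 0.0], [1.0, -0.0, 0.0], [0.0, 0.0, -1.0]]
force: [-1.1, 0.5, 1.9]
gripper_width: 0.35
```

>>> step_arm(
  deltas=[
    [0, 0, 0, 0, 0, 0, 0.1],
    [0, 0, 0, 0, 0, 0, 0],
    [0, 0, 0, 0, 0, 0, -0.3],
    [0, 0, 0, 0, 0, 0, -0.6],
    [0, 0, 0, 0, 0, 0, -0.6],
    [0, 0, 0, 0, 0, 0, -0.6],
  ],
)

```text
time: 8.72
tool_pos: [0.5146, 0.1634, 0.0343]
orientation: [[0.0, 1.0, 0.0], [1.0, -0.0, -0.0], [-0.0, 0.0, -1.0]]
force: [0.3, -0.2, -0.3]
gripper_width: 0.798
```

>>> step_arm(
  deltas=[
    [0, 0, 0, 0, 0, -15, -0.6],
    [0, 0, 0, 0, 0, -60, -0.6],
    [0, 0, 0, 0, 0, -100, -0.6],
    [0, 0, 0, 0, 0, -110, -0.6],
    [0, 0, 0, -122, 0, -110, -0.6],
    [0, 0, 0, -122, 0, -110, 1],
    [0, 0, 0, -122, 0, -110, 1],
    [0, 0, 0, -122, 0, -110, 1],
  ],
)

```text
time: 9.72
tool_pos: [0.5143, 0.0414, 0.1442]
orientation: [[0.001, 1.0, -0.0], [1.0, -0.001, 0.0], [0.0, -0.0, -1.0]]
force: [0.1, 1.7, -0.0]
gripper_width: 0.16
```

```bash
python3 - <<'E'
from h import *
print(goto(.515,.066,.08,.2)); from rig import arm; s=arm.state();print(s["tool_pos"],s["force"],s["gripper_width"])
C=[]
for n in("side","top"):
    d=arm.snapshot(n); np.savez(f"{n}4.npz",**d)
    x,y=(290,200) if n=="side" else (275,250)
    C.append(cv2.resize(d["pixels"][y-55:y+55,x-50:x+50],None,fx=4,fy=4,interpolation=cv2.INTER_CUBIC))
cv2.imwrite("pics/both4.png",cv2.convertScaleAbs(np.hstack(C),alpha=1.3,beta=20))
E
```

```text
(array([-0.03, -0.02, -0.26]), array([24.6,  0.7, 64.2]))
[0.51434384 0.04137648 0.14416786] [ 0.08203967  1.65358622 -0.03993438] 0.1602994179565403
```

View pics/both4.png

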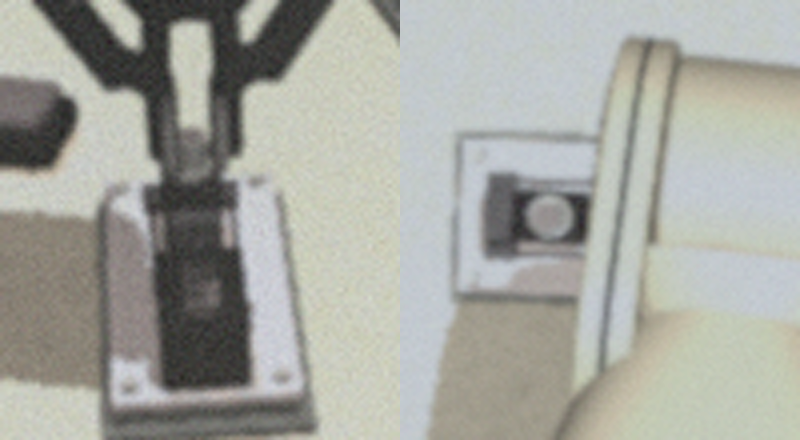

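Block stands upright and square in the nest (barrel at (549,217) in the right panel). Now going above the wheel with the fingers shut.

>>> step_arm(
  deltas=[
    [0, 0, 0, 8, 0.7, 20, 1],
    [0, 0, 0, 15.6, 0.7, 40, 1],
    [0, 0, 0, 15.6, 0.7, 60, 1],
    [0, 0, 0, 15.6, 0.7, 62, 1],
    [0, 0, 0, 15.6, 0.7, 62, 1],
    [0, 0, 0, 15.6, 0.7, 62, 1],
  ],
  newtons=30,
)

```text
time: 10.58
tool_pos: [0.5157, 0.0572, 0.0831]
orientation: [[-0.0, 1.0, 0.001], [1.0, 0.0, -0.0], [-0.0, 0.001, -1.0]]
force: [-0.4, 0.4, -0.0]
gripper_width: 0.001
```

>>> step_arm(
  deltas=[
    [0, 0, 0, 0, 0, 1, 1],
    [0, 0, 0, 0, 0, 2, 1],
    [0, 0, 0, 0, 0, 3, 1],
    [0, 0, 0, 0, 0, 3, 1],
  ],
)

```text
time: 11.08
tool_pos: [0.5152, 0.0569, 0.0792]
orientation: [[0.0, 1.0, -0.0], [1.0, -0.0, -0.0], [-0.0, -0.0, -1.0]]
force: [0.3, -0.2, 0.7]
gripper_width: -0.006
```

>>> step_arm(
  deltas=[
    [0, 0, 0, 0, 0, 1, 1],
    [0, 0, 0, 0, 0, 2, 1],
    [0, 0, 0, 0, 0, 3, 1],
    [0, 0, 0, 0, 0, 4, 1],
    [0, 0, 0, 0, 0, 4, 1],
  ],
)

```text
time: 11.7
tool_pos: [0.5152, 0.057, 0.0752]
orientation: [[0.0, 1.0, -0.0], [1.0, -0.0, 0.0], [0.0, -0.0, -1.0]]
force: [-0.2, 0.3, 0.6]
gripper_width: 0.003
```

>>> step_arm(
  deltas=[
    [0, 0, 0, 0, 0, 0.4, 1],
    [0, 0, 0, 0, 0, 0.8, 1],
    [0, 0, 0, 0, 0, 0.8, 1],
  ],
)

```text
time: 12.08
tool_pos: [0.5152, 0.057, 0.0744]
orientation: [[0.0, 1.0, -0.0], [1.0, -0.0, 0.0], [0.0, -0.0, -1.0]]
force: [-0.5, 0.1, 0.2]
gripper_width: -0.002
```

>>> step_arm(
  deltas=[
    [0, 0, 0, 0, 0, 0.4, 1],
    [0, 0, 0, 0, 0, 0.8, 1],
    [0, 0, 0, 0, 0, 0.8, 1],
  ],
)

```text
time: 12.45
tool_pos: [0.5152, 0.057, 0.0736]
orientation: [[0.0, 1.0, -0.0], [1.0, -0.0, -0.0], [-0.0, -0.0, -1.0]]
force: [-0.2, 1.4, 0.3]
gripper_width: -0.003
```

>>> step_arm(
  deltas=[
    [0, 0, 0, 0, 0, 0.3, 1],
    [0, 0, 0, 0, 0, 0.5, 1],
    [0, 0, 0, 0, 0, 0.5, 1],
  ],
)

```text
time: 12.82
tool_pos: [0.5152, 0.057, 0.0731]
orientation: [[0.0, 1.0, -0.0], [1.0, -0.0, 0.0], [0.0, -0.0, -1.0]]
force: [-0.6, -0.3, -0.4]
gripper_width: -0.0
```

>>> step_arm(
  deltas=[
    [0, 0, 0, 0, 0, 0.4, 1],
    [0, 0, 0, 0, 0, 0.4, 1],
  ],
)

```text
time: 13.08
tool_pos: [0.5152, 0.057, 0.0727]
orientation: [[0.0, 1.0, -0.0], [1.0, -0.0, 0.0], [0.0, -0.0, -1.0]]
force: [-0.8, 0.6, 0.5]
gripper_width: 0.002
```

>>> step_arm(
  deltas=[
    [0, 0, 0, 0, 0, 0.4, 1],
    [0, 0, 0, 0, 0, 0.4, 1],
  ],
)

```text
time: 13.32
tool_pos: [0.5152, 0.057, 0.0724]
orientation: [[0.0, 1.0, 0.0], [1.0, -0.0, -0.0], [-0.0, 0.0, -1.0]]
force: [0.4, -0.6, 0.0]
gripper_width: -0.001
```

>>> step_arm(
  deltas=[
    [0, 0, 0, 0, 0, 0.3, 1],
    [0, 0, 0, 0, 0, 0.3, 1],
  ],
)

```text
time: 13.58
tool_pos: [0.5153, 0.0569, 0.0722]
orientation: [[0.0, 1.0, 0.0], [1.0, -0.0, -0.0], [-0.0, 0.0, -1.0]]
force: [-0.8, -0.3, 1.8]
gripper_width: -0.002
```

>>> step_arm(
  deltas=[
    [0, 0, 0, 0, 0, 0.3, 1],
    [0, 0, 0, 0, 0, 0.3, 1],
  ],
)

```text
time: 13.82
tool_pos: [0.5154, 0.0569, 0.0719]
orientation: [[0.0, 1.0, 0.0], [1.0, -0.0, -0.0], [-0.0, 0.0, -1.0]]
force: [0.2, -1.1, 2.8]
gripper_width: -0.003
```

>>> step_arm(
  deltas=[
    [0, 0, 0, 0, 0, 0.2, 1],
    [0, 0, 0, 0, 0, 0.2, 1],
  ],
)

```text
time: 14.08
tool_pos: [0.5154, 0.0569, 0.0717]
orientation: [[0.0, 1.0, 0.0], [1.0, -0.0, -0.0], [-0.0, 0.0, -1.0]]
force: [-0.2, -1.8, 4.0]
gripper_width: -0.002
```

>>> step_arm(
  deltas=[
    [0, 0, 0, 0, 0, 0.2, 1],
    [0, 0, 0, 0, 0, 0.2, 1],
  ],
)

```text
time: 14.32
tool_pos: [0.5154, 0.0568, 0.0715]
orientation: [[0.0, 1.0, 0.0], [1.0, -0.0, -0.0], [-0.0, 0.0, -1.0]]
force: [-1.6, -3.2, 4.8]
gripper_width: -0.001
```

>>> step_arm(
  deltas=[
    [0, 0, 0, 0.5, 0, 0, 1],
    [0, 0, 0, 1, 0, 0, 1],
  ],
)

```text
time: 14.58
tool_pos: [0.5154, 0.0576, 0.0716]
orientation: [[0.0, 1.0, 0.0], [1.0, -0.0, -0.001], [-0.001, 0.0, -1.0]]
force: [-0.6, -5.0, 4.8]
gripper_width: 0.001
```

>>> step_arm(
  deltas=[
    [0, 0, 0, 0.5, 0, 0, 1],
    [0, 0, 0, 1, 0, 0, 1],
  ],
)

```text
time: 14.82
tool_pos: [0.5155, 0.0586, 0.0716]
orientation: [[0.0, 1.0, 0.001], [1.0, -0.0, -0.001], [-0.001, 0.001, -1.0]]
force: [0.1, -4.3, 5.0]
gripper_width: 0.0
```

>>> step_arm(
  deltas=[
    [0, 0, 0, 1, 0, 0, 1],
    [0, 0, 0, 2, 0, 0, 1],
  ],
)

```text
time: 15.08
tool_pos: [0.5155, 0.0607, 0.0717]
orientation: [[0.0, 1.0, 0.001], [1.0, -0.0, -0.001], [-0.001, 0.001, -1.0]]
force: [-1.3, -3.8, 6.3]
gripper_width: 0.004
```

>>> step_arm(
  deltas=[
    [0, 0, 0, 1, 0, 0.1, 1],
    [0, 0, 0, 2, 0, 0.1, 1],
    [0, 0, 0, 3, 0, 0.1, 1],
  ],
)

```text
time: 15.45
tool_pos: [0.5155, 0.0637, 0.0716]
orientation: [[0.0, 1.0, 0.001], [1.0, -0.0, -0.001], [-0.001, 0.001, -1.0]]
force: [-1.1, -3.9, 6.1]
gripper_width: -0.002
```

>>> step_arm(
  deltas=[
    [0, 0, 0, 1, 0, 0, 1],
    [0, 0, 0, 2, 0, 0, 1],
    [0, 0, 0, 3, 0, 0, 1],
  ],
)

```text
time: 15.82
tool_pos: [0.5155, 0.0667, 0.0715]
orientation: [[0.0, 1.0, 0.001], [1.0, -0.0, -0.001], [-0.001, 0.001, -1.0]]
force: [-1.3, -4.2, 6.2]
gripper_width: 0.002
```

>>> step_arm(
  deltas=[
    [0, 0, 0, 1, 0, 0, 1],
    [0, 0, 0, 2, 0, 0, 1],
    [0, 0, 0, 3, 0, 0, 1],
  ],
)

```text
time: 16.2
tool_pos: [0.5155, 0.0697, 0.0715]
orientation: [[0.0, 1.0, 0.001], [1.0, -0.0, -0.001], [-0.001, 0.001, -1.0]]
force: [-0.4, -4.9, 6.9]
gripper_width: -0.001
```

>>> step_arm(
  deltas=[
    [0, 0, 0, 1, 0, 0, 1],
    [0, 0, 0, 2, 0, 0, 1],
    [0, 0, 0, 3, 0, 0, 1],
  ],
)

```text
time: 16.58
tool_pos: [0.5155, 0.0727, 0.0716]
orientation: [[0.0, 1.0, 0.001], [1.0, -0.0, -0.001], [-0.001, 0.001, -1.0]]
force: [0.1, -4.2, 5.8]
gripper_width: -0.005
```

>>> step_arm(
  deltas=[
    [0, 0, 0, 1, 0, 0, 1],
    [0, 0, 0, 2, 0, 0, 1],
  ],
)

```text
time: 16.82
tool_pos: [0.5155, 0.0747, 0.0715]
orientation: [[0.0, 1.0, 0.001], [1.0, -0.0, -0.001], [-0.001, 0.001, -1.0]]
force: [-1.6, -4.0, 6.7]
gripper_width: 0.003
```

>>> step_arm(
  deltas=[
    [0, 0, 0, 0, 0, -4, 1],
    [0, 0, 0, 0, 0, -8, 1],
    [0, 0, 0, -9, 0, -8, 1],
    [0, 0, 0, -18, 0, -8, 1],
    [0, 0, 0, -18, 0, -4, 1],
    [0, 0, 0, -18, 0, -2, 1],
    [0, 0, 0, -18, 0, -2, 1],
    [0, 0, 0, -18, 0, -2, 1],
  ],
)

```text
time: 17.82
tool_pos: [0.5152, 0.0571, 0.0732]
orientation: [[-0.0, 1.0, -0.0], [1.0, 0.0, 0.0], [0.0, -0.0, -1.0]]
force: [-0.6, -0.5, -0.9]
gripper_width: -0.002
```

>>> step_arm(
  deltas=[
    [0, 0, 0, 0, 0, 0.6, 1],
    [0, 0, 0, 0, 0, 1.1, 1],
    [0, 0, 0, 0, 0, 1.6, 1],
    [0, 0, 0, 0, 0, 1.6, 1],
  ],
)

```text
time: 18.32
tool_pos: [0.5154, 0.0569, 0.0719]
orientation: [[0.0, 1.0, 0.0], [1.0, -0.0, -0.0], [-0.0, 0.0, -1.0]]
force: [0.3, -1.5, 2.2]
gripper_width: -0.003
```

>>> step_arm(
  deltas=[
    [0, 0, 0, 0, 0, 0.2, 1],
    [0, 0, 0, 0, 0, 0.4, 1],
    [0, 0, 0, 1, 0, 0.4, 1],
  ],
)

```text
time: 18.7
tool_pos: [0.5155, 0.0575, 0.0716]
orientation: [[0.0, 1.0, 0.001], [1.0, -0.0, -0.001], [-0.001, 0.001, -1.0]]
force: [-0.2, -5.5, 5.9]
gripper_width: 0.001
```

>>> step_arm(
  deltas=[
    [0, 0, 0, 1, 0, 0, 1],
    [0, 0, 0, 2, 0, 0, 1],
    [0, 0, 0, 3, 0, 0, 1],
  ],
)

```text
time: 19.08
tool_pos: [0.5155, 0.0605, 0.0716]
orientation: [[0.0, 1.0, 0.001], [1.0, -0.0, -0.001], [-0.001, 0.001, -1.0]]
force: [-0.1, -4.4, 6.1]
gripper_width: 0.0
```

>>> step_arm(
  deltas=[
    [0, 0, 0, 1, 0, 0, 1],
    [0, 0, 0, 2, 0, 0, 1],
    [0, 0, 0, 3, 0, 0, 1],
  ],
)

```text
time: 19.45
tool_pos: [0.5155, 0.0635, 0.0716]
orientation: [[0.0, 1.0, 0.001], [1.0, -0.0, -0.001], [-0.001, 0.001, -1.0]]
force: [-1.1, -4.5, 6.7]
gripper_width: -0.0
```

>>> step_arm(
  deltas=[
    [0, 0, 0, 1, 0, 0, 1],
    [0, 0, 0, 2, 0, 0, 1],
  ],
)

```text
time: 19.7
tool_pos: [0.5155, 0.0655, 0.0716]
orientation: [[0.0, 1.0, 0.001], [1.0, -0.0, -0.001], [-0.001, 0.001, -1.0]]
force: [-1.3, -4.2, 7.0]
gripper_width: 0.004
```

>>> step_arm(
  deltas=[
    [0, 0, 0, 1, 0, 0, 1],
    [0, 0, 0, 2, 0, 0, 1],
  ],
)

```text
time: 19.95
tool_pos: [0.5155, 0.0675, 0.0716]
orientation: [[0.0, 1.0, 0.001], [1.0, -0.0, -0.001], [-0.001, 0.001, -1.0]]
force: [-1.3, -3.5, 6.6]
gripper_width: 0.0
```

>>> step_arm(
  deltas=[
    [0, 0, 0, 1, 0, 0, 1],
    [0, 0, 0, 2, 0, 0, 1],
  ],
)

```text
time: 20.2
tool_pos: [0.5155, 0.0695, 0.0716]
orientation: [[0.0, 1.0, 0.001], [1.0, -0.0, -0.001], [-0.001, 0.001, -1.0]]
force: [-0.5, -4.7, 7.2]
gripper_width: -0.002
```

>>> step_arm(
  deltas=[
    [0, 0, 0, 1, 0, 0, 1],
    [0, 0, 0, 2, 0, 0, 1],
  ],
)

```text
time: 20.45
tool_pos: [0.5156, 0.0714, 0.0717]
orientation: [[0.0, 1.0, 0.001], [1.0, -0.0, -0.002], [-0.002, 0.001, -1.0]]
force: [-0.5, -5.5, 7.8]
gripper_width: 0.001
```

>>> step_arm(
  deltas=[
    [0, 0, 0, 1, 0, 0, 1],
    [0, 0, 0, 2, 0, 0, 1],
  ],
)

```text
time: 20.7
tool_pos: [0.5157, 0.0732, 0.0717]
orientation: [[0.001, 1.0, 0.001], [1.0, -0.001, -0.002], [-0.002, 0.001, -1.0]]
force: [0.1, -5.4, 5.6]
gripper_width: -0.003
```

>>> step_arm(
  deltas=[
    [0, 0, 0, 1, 0, 0, 1],
  ],
)

```text
time: 20.82
tool_pos: [0.5157, 0.0743, 0.0717]
orientation: [[0.001, 1.0, 0.001], [1.0, -0.001, -0.002], [-0.002, 0.001, -1.0]]
force: [-0.1, -3.5, 6.0]
gripper_width: 0.005
```

>>> step_arm(
  deltas=[
    [0, 0, 0, 0, 0, -4, 1],
    [0, 0, 0, 0, 0, -8, 1],
    [0, 0, 0, -9, 0, -8, 1],
    [0, 0, 0, -18, 0, -8, 1],
    [0, 0, 0, -18, 0, -4, 1],
    [0, 0, 0, -18, 0, -2, 1],
    [0, 0, 0, -18, 0, -2, 1],
  ],
)

```text
time: 21.7
tool_pos: [0.515, 0.0571, 0.0729]
orientation: [[0.0, 1.0, -0.001], [1.0, -0.0, 0.0], [0.0, -0.001, -1.0]]
force: [0.2, -0.2, -0.1]
gripper_width: -0.002
```

```bash
cat > look.py <<'E'
import sys
from h import *
from rig import arm
k=sys.argv[1]; s=arm.state();print(s["tool_pos"],s["force"])
C=[]
for n in("side","top"):
    d=arm.snapshot(n); np.savez(f"{n}{k}.npz",**d)
    x,y=(290,200) if n=="side" else (275,250)
    C.append(cv2.resize(d["pixels"][y-55:y+55,x-50:x+50],None,fx=4,fy=4,interpolation=cv2.INTER_CUBIC))
cv2.imwrite(f"pics/both{k}.png",cv2.convertScaleAbs(np.hstack(C),alpha=1.5,beta=20))
P=depthpts(d); Z=P[235:262,235:290]; m=(Z[...,2]>.077)&(Z[...,2]<.095)&(Z[...,1]>.14); print("barrel",m.sum(),Z[m].mean(0))
E
python3 look.py 5
```

```text
[0.51503939 0.05709434 0.07292591] [ 0.19492636 -0.17046434 -0.05174117]
barrel 51 [0.51493088 0.16649047 0.08397809]
```

View pics/both5.png

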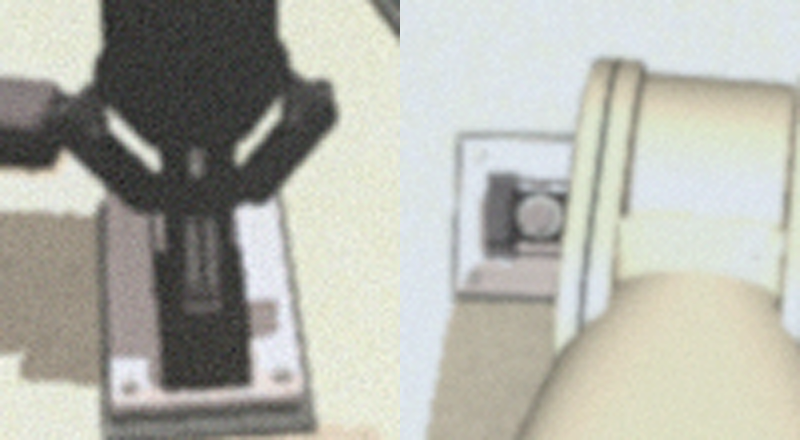

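Barrel has moved from y≈0.163 to 0.1665, so the jaw is driving the block and about 2 mm remains. Third stroke.

>>> step_arm(
  deltas=[
    [0, 0, 0, 0, 0, 0.6, 1],
    [0, 0, 0, 0, 0, 1.2, 1],
    [0, 0, 0, 0, 0, 1.7, 1],
    [0, 0, 0, 0, 0, 1.9, 1],
    [0, 0, 0, 0, 0, 1.9, 1],
  ],
)

```text
time: 22.42
tool_pos: [0.5154, 0.0569, 0.0716]
orientation: [[0.0, 1.0, 0.001], [1.0, -0.0, -0.0], [-0.0, 0.001, -1.0]]
force: [-1.2, -1.6, 4.8]
gripper_width: -0.0
```

>>> step_arm(
  deltas=[
    [0, 0, 0, 0.5, 0, 0.1, 1],
    [0, 0, 0, 1, 0, 0.1, 1],
  ],
)

```text
time: 22.68
tool_pos: [0.5155, 0.0573, 0.0716]
orientation: [[0.001, 1.0, 0.001], [1.0, -0.001, -0.002], [-0.002, 0.001, -1.0]]
force: [0.2, -6.2, 6.6]
gripper_width: 0.001
```

>>> step_arm(
  deltas=[
    [0, 0, 0, 1, 0, 0, 1],
  ],
)

```text
time: 22.8
tool_pos: [0.5156, 0.0581, 0.0717]
orientation: [[0.001, 1.0, 0.001], [1.0, -0.001, -0.002], [-0.002, 0.001, -1.0]]
force: [-0.5, -5.7, 7.5]
gripper_width: 0.002
```

>>> step_arm(
  deltas=[
    [0, 0, 0, 1, 0, 0, 1],
  ],
)

```text
time: 22.92
tool_pos: [0.5156, 0.0592, 0.0717]
orientation: [[0.001, 1.0, 0.001], [1.0, -0.001, -0.002], [-0.002, 0.001, -1.0]]
force: [-0.3, -4.4, 5.5]
gripper_width: -0.0
```

>>> step_arm(
  deltas=[
    [0, 0, 0, 1, 0, 0, 1],
  ],
)

```text
time: 23.05
tool_pos: [0.5157, 0.0603, 0.0717]
orientation: [[0.001, 1.0, 0.001], [1.0, -0.001, -0.002], [-0.002, 0.001, -1.0]]
force: [-0.2, -4.9, 6.0]
gripper_width: 0.002
```

>>> step_arm(
  deltas=[
    [0, 0, 0, 1, 0, 0.1, 1],
  ],
)

```text
time: 23.18
tool_pos: [0.5158, 0.0612, 0.0717]
orientation: [[0.001, 1.0, 0.001], [1.0, -0.001, -0.002], [-0.002, 0.001, -1.0]]
force: [-0.5, -6.4, 8.4]
gripper_width: 0.002
```

>>> step_arm(
  deltas=[
    [0, 0, 0, 1, 0, 0, 1],
  ],
)

```text
time: 23.3
tool_pos: [0.5158, 0.0623, 0.0717]
orientation: [[0.001, 1.0, 0.001], [1.0, -0.001, -0.002], [-0.002, 0.001, -1.0]]
force: [-0.5, -5.5, 7.1]
gripper_width: 0.004
```

>>> step_arm(
  deltas=[
    [0, 0, 0, 1, 0, 0, 1],
  ],
)

```text
time: 23.42
tool_pos: [0.5158, 0.0632, 0.0717]
orientation: [[0.001, 1.0, 0.001], [1.0, -0.001, -0.002], [-0.002, 0.001, -1.0]]
force: [-0.9, -5.5, 8.3]
gripper_width: -0.003
```

>>> step_arm(
  deltas=[
    [0, 0, 0, 1, 0, 0, 1],
  ],
)

```text
time: 23.55
tool_pos: [0.5158, 0.0642, 0.0717]
orientation: [[0.001, 1.0, 0.001], [1.0, -0.001, -0.002], [-0.002, 0.001, -1.0]]
force: [-0.0, -6.2, 7.8]
gripper_width: -0.003
```

>>> step_arm(
  deltas=[
    [0, 0, 0, 1, 0, 0, 1],
  ],
)

```text
time: 23.68
tool_pos: [0.5158, 0.0652, 0.0717]
orientation: [[0.001, 1.0, 0.001], [1.0, -0.001, -0.002], [-0.002, 0.001, -1.0]]
force: [-0.4, -6.4, 7.5]
gripper_width: 0.001
```

```bash
python3 look.py 6
```

```text
[0.51581452 0.06524149 0.07170969] [-0.44969483 -6.37314062  7.45826236]
barrel 32 [0.51504589 0.16929753 0.08346005]
```

>>> step_arm(
  deltas=[
    [0, 0, 0, 0, 0, 0.15, 1],
  ],
)

```text
time: 23.9
tool_pos: [0.5159, 0.0651, 0.0716]
orientation: [[0.001, 1.0, 0.001], [1.0, -0.001, -0.002], [-0.002, 0.001, -1.0]]
force: [-0.2, -6.7, 8.2]
gripper_width: 0.0
```

>>> step_arm(
  deltas=[
    [0, 0, 0, 0.5, 0, 0, 1],
  ],
)

```text
time: 24.02
tool_pos: [0.5159, 0.0655, 0.0716]
orientation: [[0.001, 1.0, 0.002], [1.0, -0.001, -0.002], [-0.002, 0.002, -1.0]]
force: [1.0, -6.4, 8.5]
gripper_width: -0.001
```

>>> step_arm(
  deltas=[
    [0, 0, 0, 0.6, 0, 0, 1],
  ],
)

```text
time: 24.15
tool_pos: [0.5159, 0.0662, 0.0716]
orientation: [[0.001, 1.0, 0.001], [1.0, -0.001, -0.002], [-0.002, 0.001, -1.0]]
force: [-0.0, -6.8, 8.6]
gripper_width: -0.006
```

>>> step_arm(
  deltas=[
    [0, 0, 0, 0.6, 0, 0, 1],
  ],
)

```text
time: 24.28
tool_pos: [0.5159, 0.0668, 0.0716]
orientation: [[0.001, 1.0, 0.002], [1.0, -0.001, -0.002], [-0.002, 0.002, -1.0]]
force: [0.1, -7.2, 9.2]
gripper_width: -0.005
```

>>> step_arm(
  deltas=[
    [0, 0, 0, 0, 0, 0.15, 1],
    [0, 0, 0, 0.5, 0, 0.15, 1],
  ],
)

```text
time: 24.52
tool_pos: [0.516, 0.0671, 0.0716]
orientation: [[0.001, 1.0, 0.002], [1.0, -0.001, -0.002], [-0.002, 0.002, -1.0]]
force: [-0.5, -8.5, 9.0]
gripper_width: -0.004
```

>>> step_arm(
  deltas=[
    [0, 0, 0, 0.6, 0, 0, 1],
  ],
)

```text
time: 24.65
tool_pos: [0.5159, 0.0678, 0.0716]
orientation: [[0.001, 1.0, 0.002], [1.0, -0.001, -0.002], [-0.002, 0.002, -1.0]]
force: [-0.6, -6.3, 8.7]
gripper_width: -0.001
```

>>> step_arm(
  deltas=[
    [0, 0, 0, 0.6, 0, 0, 1],
  ],
)

```text
time: 24.78
tool_pos: [0.516, 0.0684, 0.0716]
orientation: [[0.001, 1.0, 0.002], [1.0, -0.001, -0.002], [-0.002, 0.002, -1.0]]
force: [0.3, -8.1, 9.5]
gripper_width: -0.004
```

>>> step_arm(
  deltas=[
    [0, 0, 0, 0.6, 0, 0, 1],
  ],
)

```text
time: 24.9
tool_pos: [0.5159, 0.069, 0.0716]
orientation: [[0.001, 1.0, 0.002], [1.0, -0.001, -0.002], [-0.002, 0.002, -1.0]]
force: [0.2, -5.5, 7.4]
gripper_width: -0.0
```

The tip now slips with the drag capped at about 8 N, so the wheel seems stalled. I'll lift clear and inspect.

>>> step_arm(
  deltas=[
    [0, 0, 0, 0, 0, -3, 1],
    [0, 0, 0, 0, 0, -40, 1],
    [0, 0, 0, -60, 0, -90, 1],
    [0, 0, 0, -120, 0, -100, 1],
    [0, 0, 0, -180, 0, -100, 1],
    [0, 0, 0, -230, 0, -100, 1],
    [0, 0, 0, -230, 0, -100, 1],
  ],
)

```text
time: 25.78
tool_pos: [0.515, -0.1634, 0.1702]
orientation: [[0.005, 1.0, -0.001], [1.0, -0.005, 0.0], [0.0, -0.001, -1.0]]
force: [0.3, 0.6, -0.6]
gripper_width: -0.001
```

```bash
python3 look.py 7; python3 - <<'E'
from h import *
for k in "07":
    t=load(f"top{k}.npz"); P=depthpts(t)
    Z=P[246:255,236:300]
    print(k,"profile y/z:",[(int(np.nanmedian(Z[:,i,1])*1e3),int(np.nanmedian(Z[:,i,2])*1e3)) for i in range(8,50)])
E
```

```text
[ 0.51496864 -0.16342181  0.17021052] [ 0.34494401  0.59309328 -0.58650981]
barrel 52 [0.51480107 0.16653051 0.08336449]
0 profile y/z: [(209, 22), (207, 20), (199, 55), (197, 55), (195, 56), (192, 57), (190, 58), (188, 56), (185, 58), (185, 44), (184, 30), (183, 21), (181, 23), (179, 23), (176, 23), (174, 22), (172, 25), (169, 23), (167, 22), (165, 22), (162, 23), (160, 23), (158, 24), (155, 23), (153, 22), (151, 24), (148, 23), (146, 21), (144, 23), (142, 22), (136, 55), (134, 54), (132, 56), (129, 56), (127, 54), (125, 50), (125, 24), (123, 25), (120, 24), (118, 25), (115, 36), (113, 38)]
7 profile y/z: [(209, 23), (206, 22), (199, 56), (197, 57), (195, 54), (192, 55), (190, 55), (188, 57), (185, 57), (182, 63), (181, 60), (178, 64), (174, 80), (171, 82), (169, 83), (167, 82), (165, 82), (162, 84), (160, 80), (159, 72), (157, 66), (155, 64), (153, 63), (151, 63), (149, 61), (147, 55), (145, 55), (143, 54), (141, 55), (138, 54), (137, 47), (136, 24), (134, 26), (132, 23), (129, 25), (127, 28), (125, 26), (122, 26), (120, 24), (118, 24), (115, 34), (113, 34)]
```

View pics/both7.png

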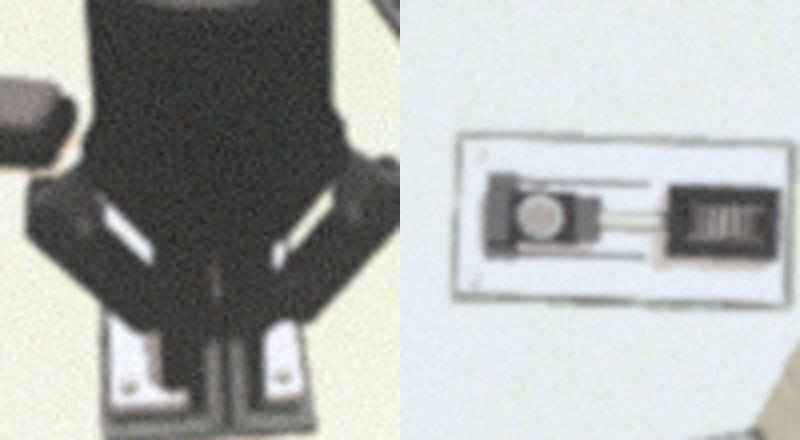

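Top view: the block (520–575, 190–240, right panel) sits square between the fixed jaw (~503) and the moving jaw (~588). The depth profile puts the jaw faces at y≈0.148 and 0.1845, about 36 mm apart, which matches the block's length. The barrel didn't shift during the last stroke. Handing in.

>>> step_arm(
  deltas=[
    [0, 0, 0, 0, 0, 0, 1],
    [0, 0, 0, 0, 0, 0, 1],
    [0, 0, 0, 0, 0, 0, 1],
  ],
)

```text
time: 26.25
tool_pos: [0.5154, -0.1591, 0.171]
orientation: [[-0.001, 1.0, 0.0], [1.0, 0.001, -0.0], [-0.0, 0.0, -1.0]]
force: [0.7, 0.5, 0.9]
gripper_width: -0.001
```

```bash
python3 - <<'E'
from rig import arm
s=arm.state(); print(s["time"],s["force"],abs(s["qd"]).max()); print(arm.sign_off())
E
```

```text
26.25 [0.68512278 0.54105312 0.90582039] 0.007372063385533645
the job is handed in; nothing more can be done
None
```

I stood the sensor block in the nest of the middle-sized holder, released it, and clamped it with three strokes of the thumbwheel. I handed in at about 26 s with the arm well clear of everything.

- **Forces:** I pressed the wheel with about 5 to 9.5 N. The highest total force I read was about 12.5 N, under the 18 N limit. I was never near the jaw or the other things on the bench, though I did not re-measure where those ended up.
- **Final position:** the last depth picture shows the jaw faces about 36 mm apart, which is the block's length. The block centre is at y ≈ 0.1665 m, about 5 mm beyond the nest point, as expected when clamped. Its height fits it standing on the plate, and it looks square from above.
- **Not as described:** the drag never rose by the full 9 N. It stopped at about 8 N, up from about 4 N while rolling, and the fingertip then slipped on the stalled wheel.
- **Firmness:** I judged the block clamped from the stalled wheel and the jaw gap. I could not read the clamping force or the wheel angle directly.
- **Reading that disagreed:** one partly blocked mid-stroke reading put the block at 0.169 m. The clear views before and after both gave 0.1665 m.

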